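# Set the end play of a bearing cartridge kept in an instrument drawer

### The arm

A 6-joint arm with a two-finger parallel gripper is mounted at the origin on the work surface. World frame = base frame: x ahead of the robot, y to its left, z up, the work surface at z = 0. Lengths are in m, angles in degrees, forces in N, time in s.
With the tool pointing down it reaches from about 0.375 to 0.75 m from the base axis. Payload 9 kg.
Tool frame: the origin (TCP) lies where the fingers leave the gripper's body, on its centre line; the fingertips stand 73 mm ahead of it and the grasp point (between the pads) lies 54 mm ahead of it (robot.tip_reach is the distance from the TCP to the fingertips, in m); z points along the fingers, y is the line along which they close (so a half turn about z gives the same grasp; the last joint's range is limited). The gripper opens to 85 mm and grips with 20 to 120 N. Pads are 22 mm wide; open, the fingers measure 114 mm over their backs; the gripper's body (76 mm by 85 mm) begins 54 mm behind the grasp point. The pads swing forward as they close: fully open they stand 13 mm farther back than shut.
Start: joints at [-83.52, 5.964, 5.575, 89.605, 0, 77.527], TCP at [0.195, -0.567, 0.304] pointing down, gripper open.
Joint ranges: [-171.21, 171.21], [-48.23, 106.86], [-62.78, 66.21], [-105.2, 120.99], [-86.42, 89.51], [-180, 180]. Speed limits (degrees/s): [127.2, 127.2, 147.25, 180, 180, 180].

### API

Orientations are given as [roll, pitch, yaw] about the fixed x, y, z axes, in that order (R = Rz(yaw) Ry(pitch) Rx(roll)).
In Python, from plant import robot gives the robot as it stands. Calls block until the motion is done:
- robot.move_pose(position, orientation): joint-space move of the TCP to a pose.
- robot.line_to(position, vel=0.15, rotation=None, guard=None): straight line of the TCP; rotation=None keeps the orientation; vel is the mean speed in m/s. With guard (N) it stops when the force on the tool has changed by that much, and returns True; else False.
- robot.goto_joints(angles): joint-space move.
- robot.set_gripper(opening): finger opening in m; the grip force is fixed at half the most; returns when the fingers have stopped.
- robot.pause(seconds).
- robot.ik(position, orientation): joint angles nearest the present ones, or None.
- robot.observe(): the state.
- robot.grab_frame(name): name is "scene" or "top" or "wrist"; returns the picture (384x512x3 uint8, blue, green, red); there is no depth.
- robot.get_calibration(name): a dict with "vertical_fov" (degrees; the focal length in pixels is half the picture's height over the tangent of half this angle, whatever the lens; pixels are square), "cx", "cy" (the principal point, pixels), "rvec" (rotation vector, rad) and "tvec" (3), from world to camera coordinates, as OpenCV has them. Camera axes: x right, y down, z forward; pixel columns grow to the right and rows downward; lengths in m; the calibration is good to about 2 mm. A picture is of the moment at which its call begins: read the wrist's pose just before it. get_calibration takes no time and is no camera call; for the wrist camera it gives the pose at the moment of the call.
A pose or a line that the arm cannot do raises robot.IKError and nothing moves.
- robot.job_done(): hands the job in; it is judged then, once.
The state is a dict: "time": time; "q": joint angles; "qvel": joint speeds; "joint_torque": joint torques, N m; "tool_pos": TCP position; "tcp_rot": TCP orientation; "ft_force": force on the tool from outside, world axes, zero at the start; "torque": the same for the moment, N m; "gripper_width": finger opening in m; "gripper_force": force on a finger pad.
Only numpy, scipy, OpenCV 4.12 (cv2) and the standard library are available. Lean on these libraries where they do the work, as an engineer would, in place of code of your own. Each camera call takes 0.05 s, during which the arm holds its last target. There are 200 camera calls.

### The job

Pull the drawer of the small bench cabinet fully open. In it stands a bearing cartridge: screw its brass knurled nut down (clockwise seen from above) until it bottoms out, then back it off a quarter turn to set the end play, and finish while still gripping the nut so that it cannot creep. Leave the drawer open and do not disturb the multimeter, the screwdriver or the capacitor.

Things in the scene. Friction and masses are not known exactly. Their poses are not given: they have to be found in the camera images.
- cabinet_front (a point): Fixed grey cabinet 220 x 260 x 110 mm (x, y, z) with one white-fronted drawer. This point: middle of the front edge of its top, 110 mm above the bench; the drawer front faces its own -x. Yaw within about 0.3 rad. The drawer is an open tray, rim 88 mm above the bench (front panel up to 98 mm), inside about 175 x 218 mm.
- cabinet_drawer0 (a joint): Opening of the drawer in m along the cabinet's own -x: 0 shut, 0.150 at its stop. It may start up to 0.04 ajar. It slides with about 1 N of friction and stays where it is left.
- cabinet_drawer0_handle (a point): Middle of the drawer's dark bar handle, a horizontal round bar 120 mm long (along the cabinet's y) and about 10 mm thick, 35 mm in front of the drawer front and about 40 mm below the cabinet's top: free from above, so it can be pinched across the bar or hooked from behind. Moves with the drawer.
- nut (a joint): Turn of the nut in rad: 0 bottomed out (a hard stop), growing as it is unscrewed, anticlockwise seen from above. It starts 2.0 to 3.1 above the stop. It turns against about 0.06 N m of friction and stays where it is left; it rises 0.5 mm per rad and cannot come off the thread.
- nut_centre (a point): Centre of the brass knurled nut: an upright cylinder 38 mm across and 22 mm high; point 11 mm below its flat top, 79 mm above the bench when bottomed. Red mark on top along the nut's own +x. It sits on a fixed blue cartridge body 34 mm across, on the drawer's centre line, 127 mm behind the handle bar. Hidden in the cabinet until the drawer is open; then clear for 60 mm all round at its height.
- multimeter: Bystander: yellow and black hand multimeter 170 x 80 x 32 mm lying on the bench to the right of the cabinet's front. Origin: centre of its underside.
- screwdriver: Bystander: screwdriver 200 mm long with a red handle of 26 mm diameter, lying on the bench ahead of the cabinet and to the left of the drawer's path. Origin: middle of its length, on the bench.
- capacitor: Bystander: black cylindrical capacitor can, 50 mm in diameter and 80 mm high, standing on the bench just left of the cabinet's front. Origin: centre of its underside.

How it is judged (in metres and radians):
On the way, in this order (a step that is already met when the one before it is completed fails the run):
1. the drawer is pulled fully open, within about 20 mm of its stop (value of joint cabinet_drawer0 above 0.13 m), for 0.1 s.
2. the nut is screwed down until it bottoms out (value of joint nut below 0.06 rad), for 0.2 s.
At the end, for the whole second after the job is handed in: The nut has been bottomed out and now stands a quarter turn (1.57 rad, within 0.3 rad either way) above its stop, at rest, with the fingers still gripping it (more than 4 N of contact), and the drawer is still open (more than 0.11 m) (value of joint cabinet_drawer0 above 0.11 m and value of joint nut between 1.27 and 1.87 rad and velocity of joint nut between -0.1 and 0.1 rad/s and contact force between the fingers and nut above 4 N); the arm keeps its last pose, push and grip.
It fails at once if a bystander (multimeter, screwdriver or capacitor) is moved by more than 25 mm (distance of any of multimeter, screwdriver, capacitor from where it was at the start of the episode above 0.025 m).
It also fails if it takes over 72 s, if anything falls off the work surface, if the arm or the gripper's body presses on something with over 40 N, if the wrist force passes 120 N, or if a joint passes its speed limit or range.

## Working session

There is one attempt and no reset: what is moved stays moved. The work goes in short steps, each a Python script; the robot and the scene stay as the last script left them, time stands still between calls to the robot, and variables do not carry over. Pictures are saved under pics/ and viewed, at most 10 in all, crops included, and the job is handed in when it is done.

```bash
mkdir -p pics; ls
python3 - <<'E'
from plant import robot
import cv2,numpy as np
a=robot.grab_frame("scene");b=robot.grab_frame("top")
cv2.imwrite("pics/s.png",a);cv2.imwrite("pics/t.png",b)
cv2.imwrite("pics/t2.png",cv2.resize(b,(800,600),interpolation=cv2.INTER_CUBIC))
for n in("scene","top","wrist"):
  print(n,robot.get_calibration(n))
o=robot.observe();print(o)
E
```

```text
pics
scene {'vertical_fov': 42.692308490529115, 'cx': 260.63392594380247, 'cy': 197.17551005505166, 'rvec': array([ 1.90396698,  1.78515169, -0.61275418]), 'tvec': array([-0.01812014, -0.40384662,  1.53670139])}
top {'vertical_fov': 48.29585948544232, 'cx': 248.75161010709277, 'cy': 191.2224510110954, 'rvec': array([ 2.18530565, -2.20575049,  0.11197858]), 'tvec': array([-0.01279305,  0.58898973,  1.18436529])}
wrist {'vertical_fov': 64.37775979407287, 'cx': 257.97485313472674, 'cy': 190.94772894124557, 'rvec': array([-2.32961131,  1.66422027,  0.27586978]), 'tvec': array([-0.59947136, -0.04083466,  0.3813933 ])}
{'time': 0.1, 'q': array([-8.35190118e+01,  5.99455499e+00,  5.53303838e+00,  8.96059945e+01,
       -1.36311134e-03,  7.75272871e+01]), 'qvel': array([-0.02395198, -0.02748509,  0.19823986,  0.00692907, -0.00482125,
       -0.07719673]), 'joint_torque': array([ 7.23791614e-03, -5.58203924e+01,  5.04722393e+01,  1.29922555e-02,
       -2.14954152e-04, -2.68519543e-06]), 'tool_pos': array([ 0.19486702, -0.56724712,  0.30322124]), 'tcp_rot': array([-1.79933788e+02, -1.32497532e-02,  1.89536943e+01]), 'ft_force': array([-0.18601009, -0.15103173, -0.28751587]), 'torque': array([ 0.05085283, -0.01517255, -0.02150844]), 'gripper_force': 0.0, 'gripper_width': 0.08534558046233502}
```

View pics/t.png

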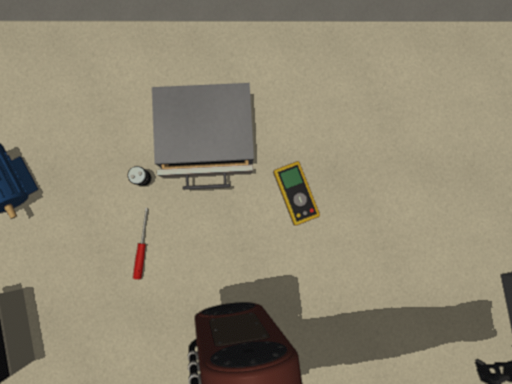

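View pics/s.png

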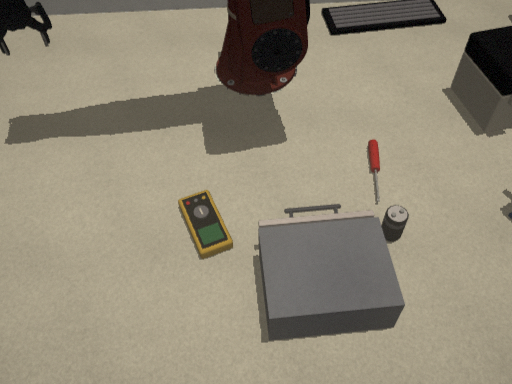

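The top view shows the cabinet top with corners at about (153,87), (249,83), (254,161) and (156,164). The drawer is slightly ajar with its handle at about (207,183). The capacitor is at (139,176), the screwdriver at (141,245) and the multimeter at (297,193). The scene view agrees, with the handle at about (313,209).

```bash
cat > h.py <<'E'
import cv2,numpy as np
def cam(c):
    f=192/np.tan(np.radians(c["vertical_fov"])/2)
    K=np.array([[f,0,c["cx"]],[0,f,c["cy"]],[0,0,1]]);R=cv2.Rodrigues(c["rvec"])[0]
    return K,R,np.array(c["tvec"]).ravel()
def onplane(c,uv,z):
    K,R,t=cam(c);C=-R.T@t
    d=np.c_[np.atleast_2d(uv).astype(float),np.ones(len(np.atleast_2d(uv)))]@np.linalg.inv(K).T@R
    return C+d*((z-C[2])/d[:,2])[:,None]
def proj(c,P):
    K,R,t=cam(c);p=(np.atleast_2d(P)@R.T+t)@K.T
    return p[:,:2]/p[:,2:]
E
python3 - <<'E'
from plant import robot
from h import *
im=cv2.imread("pics/t.png");c=robot.get_calibration("top")
K,R,t=cam(c);print("C",-R.T@t)
hsv=cv2.cvtColor(im,cv2.COLOR_BGR2HSV)
print(hsv[120,200],hsv[183,207],hsv[187,207],hsv[172,205],hsv[60,200])
m=((hsv[...,1]<30)&(hsv[...,2]>70)&(hsv[...,2]<150)).astype(np.uint8)
m[:70]=0
m=cv2.morphologyEx(m,cv2.MORPH_OPEN,np.ones((7,7)))
k=max(cv2.findContours(m,0,2)[0],key=cv2.contourArea)
r=cv2.minAreaRect(k);bx=cv2.boxPoints(r);print(bx,cv2.contourArea(k))
q=cv2.approxPolyDP(k,6,True).reshape(-1,2);print(q)
print(onplane(c,q,.11).round(4))
a,b=im[145:205,120:270],None
cv2.imwrite("pics/c.png",cv2.resize(a,None,fx=5,fy=5,interpolation=cv2.INTER_CUBIC))
E
```

```text
C [0.49804752 0.01410143 1.22537484]
[ 18  11 112] [ 22  53 159] [10 12 64] [ 24  27 152] [ 23  52 161]
[[151.08867  86.9505 ]
 [249.92992  82.45773]
 [253.4062  158.9361 ]
 [154.56496 163.42886]] 7326.0
[[248  83]
 [153  87]
 [155 163]
 [253 158]]
[[ 0.8713 -0.0169  0.11  ]
 [ 0.8609  0.2347  0.11  ]
 [ 0.6582  0.2282  0.11  ]
 [ 0.6697 -0.028   0.11  ]]
```

View pics/c.png

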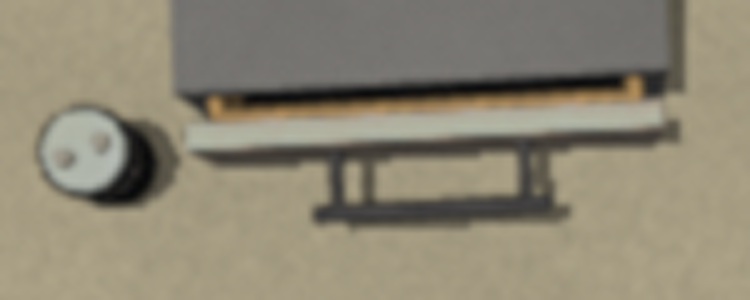

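The crop shows the handle bar running from about (183,187.5) to (229,186) full-frame, with its shadow to the lower right. The drawer is a little ajar and the cabinet yaw is about 2.6°. Next I move over the handle for a wrist view.

Run:
```python
from plant import robot
from h import *
c=robot.get_calibration("top")
print("handle",onplane(c,[[183,187.5],[206,186.8],[228,186]],.07).round(4))
p=onplane(c,[[206,186.8]],.07)[0]
q0=robot.observe()["q"]
for y in(92.6,-87.4): print(y,robot.ik([p[0],p[1],.26],[180,0,y]))
robot.set_gripper(.024)
y=92.6 if abs((robot.ik([p[0],p[1],.26],[180,0,92.6])-q0)[5])<120 else -87.4
robot.move_pose([p[0]-.03,p[1],.28],[180,0,y])
cw=robot.get_calibration("wrist");im=robot.grab_frame("wrist")
np.save("cw1.npy",cw,allow_pickle=True);cv2.imwrite("pics/w1.png",im)
o=robot.observe();print(o["time"],o["tool_pos"],o["tcp_rot"],o["gripper_width"],o["q"])
K,R,t=cam(cw);print("C",-R.T@t)
print(proj(cw,[p]))
```

```text
handle [[0.5968 0.1603 0.07  ]
 [0.5982 0.0984 0.07  ]
 [0.5999 0.039  0.07  ]]
92.6 [-3.00169074  6.79022352  1.89566521 85.10544169  0.         84.39830926]
-87.4 [ -3.00169074   6.79022352   1.89566521  85.10544169   0.
 -95.60169074]
3.4583 [0.5683582  0.09768408 0.27999926] [-1.79999964e+02  6.89971924e-03  9.25315720e+01] 0.02409536178567527 [-3.23200953e+00  1.66704380e+00 -1.38327587e+00  8.69490234e+01
 -6.86847229e-03  8.42364184e+01]
C [0.5649442  0.18084002 0.35047973]
[[288.54178656 179.22097556]]
```

View pics/w1.png

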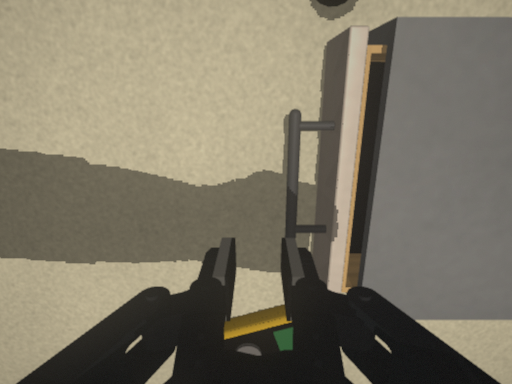

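The wrist view shows the bar running from (295,112) to about (291,240), with the posts at rows 126 and 229. It lies a few pixels from the predicted (288.5,179).

Run:
```python
from plant import robot
from h import *
cw=np.load("cw1.npy",allow_pickle=True).item();im=cv2.imread("pics/w1.png")
g=cv2.cvtColor(im,cv2.COLOR_BGR2GRAY)
pts=[]
for r in list(range(132,160,4)):
    row=g[r,275:312].astype(int);j=np.where(row<85)[0]; pts.append((275+j.mean(),r,len(j)))
print(np.round(pts,1))
P=onplane(cw,np.array(pts)[:,:2],.07);print(P.round(4))
print("ends/posts",onplane(cw,[[295,112],[294.5,126],[291.5,229]],.07).round(4))
# cabinet front top edge
print("front",onplane(cw,[[397,20],[363,318]],.11).round(4))
```

```text
[[293.7 132.    7. ]
 [293.3 136.    9. ]
 [293.3 140.    9. ]
 [293.3 144.    9. ]
 [292.6 148.    8. ]
 [292.9 152.    9. ]
 [292.9 156.    9. ]]
[[0.5995 0.1434 0.07  ]
 [0.5995 0.1398 0.07  ]
 [0.5998 0.1361 0.07  ]
 [0.6001 0.1324 0.07  ]
 [0.5997 0.1287 0.07  ]
 [0.6002 0.125  0.07  ]
 [0.6005 0.1212 0.07  ]]
ends/posts [[0.5992 0.1611 0.07  ]
 [0.5998 0.1488 0.07  ]
 [0.6052 0.046  0.07  ]]
front [[ 0.6605  0.2293  0.11  ]
 [ 0.6764 -0.027   0.11  ]]
```

Run:
```python
from plant import robot
from h import *
yaw=3.2;a=np.array([np.cos(np.radians(yaw)),np.sin(np.radians(yaw)),0])
H=np.array([.602,.099,0])
O=[180,0,90+yaw]
robot.move_pose(H+[0,0,.20],O)
print("guard",robot.line_to(H+[0,0,.130],vel=.1,guard=8))
robot.set_gripper(0)
o=robot.observe();print(o["time"],o["tool_pos"],o["gripper_width"],o["gripper_force"],o["ft_force"])
p=o["tool_pos"]
g=robot.line_to(p-a*.165,vel=.07,guard=15)
o=robot.observe();print(g,o["time"],o["tool_pos"],np.dot(p-o["tool_pos"],a),o["gripper_width"],o["ft_force"])
cv2.imwrite("pics/t3.png",robot.grab_frame("top"))
```

```text
guard False
5.0333 [0.60263375 0.09898192 0.13113212] 0.008572689568094965 58.71893048286438 [-0.24584251  0.03920427  5.43217741]
True 6.775 [0.46505663 0.09275551 0.13130065] 0.1377101747812692 0.008311239483593314 [ 4.31071395  0.19284647 -0.55788156]
```

View pics/t3.png

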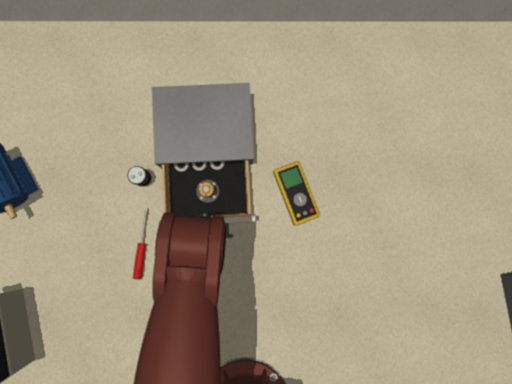

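The drawer moved 138 mm and then hit its stop. The nut is visible in the tray at about (206,189), and the bystanders have not moved. Now I release, lift and look at the nut from near.

Run:
```python
from plant import robot
from h import *
o=robot.observe();p=o["tool_pos"]
robot.set_gripper(.026)
robot.line_to(p+[0,0,.09],vel=.12,guard=10)
N=np.array([.5918,.0999,0])
q=robot.ik(N+[0,0,.25],[180,0,-87]);print(q)
robot.goto_joints(q); robot.set_gripper(.062)
cw=robot.get_calibration("wrist");im=robot.grab_frame("wrist");tp=robot.grab_frame("top")
np.save("cw2.npy",cw,allow_pickle=True);cv2.imwrite("pics/w2.png",im);cv2.imwrite("pics/t4.png",tp)
o=robot.observe();print(o["time"],o["tool_pos"],o["tcp_rot"],o["q"])
print(proj(cw,[N+[0,0,.091]]))
hsv=cv2.cvtColor(im,cv2.COLOR_BGR2HSV)
m=((hsv[...,1]>100)&(hsv[...,0]>12)&(hsv[...,0]<32)&(hsv[...,2]>90)).astype(np.uint8)
for k in sorted(cv2.findContours(m,0,2)[0],key=cv2.contourArea)[::-1][:3]: print(cv2.contourArea(k),cv2.boundingRect(k),cv2.minEnclosingCircle(k))
```

```text
[ -2.88895486   5.75168044  -0.24948905  83.99883051   0.
 -95.88895486]
11.2 [0.5918084  0.09988708 0.25000899] [-1.79998868e+02 -1.25663907e-03 -8.70033909e+01] [-2.88972852e+00  5.75151065e+00 -2.48736776e-01  8.39984977e+01
 -1.13392258e-03 -9.58863376e+01]
[[258.69793191 196.65202808]]
9748.5 (149, 35, 222, 219) ((258.62213134765625, 134.00257873535156), 147.04269409179688)
5552.0 (189, 266, 140, 46) ((258.5502624511719, 302.5116882324219), 69.85237884521484)
1196.5 (234, 167, 48, 51) ((257.6083984375, 191.92698669433594), 25.186920166015625)
```

View pics/w2.png

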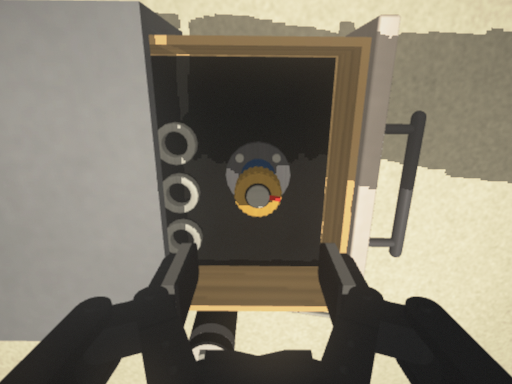

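The wrist view shows the nut top at about (258,196) against a predicted (258.7,196.7). The red mark is at (277,199), pointing towards the handle. The position is good, so I go down and grip.

Run:
```python
from plant import robot
from h import *
N=np.array([.592,.0999,0]);z=.132
print("guard",robot.line_to(N+[0,0,z],vel=.08,guard=8))
robot.set_gripper(0)
o=robot.observe();print(o["time"],o["tool_pos"],o["gripper_width"],o["gripper_force"],o["ft_force"].round(2),o["torque"].round(3))
t0=o["torque"][2];N=o["tool_pos"]
yaw=-87.
for i in range(25):
    yaw-=8; N=N-[0,0,.0005*np.radians(8)]
    robot.move_pose(N,[180,0,(yaw+180)%360-180])
    o=robot.observe();T=o["torque"][2]-t0
    print(i,round(o["time"],2),yaw,o["tcp_rot"][2].round(2),T.round(3),o["ft_force"].round(1),o["q"][5].round(2))
    if abs(T)>.35: break
```

```text
guard False
13.175 [0.59229891 0.0999182  0.13256154] 0.035418297848589214 59.65446710586548 [-0.32  0.41  3.72] [0.023 0.14  0.   ]
0 13.43 -95.0 -94.81 -0.091 [ 1.3 -0.2  0.2] -88.08
1 13.69 -103.0 -102.66 -0.116 [ 2.3 -0.7 -0.2] -80.23
2 13.95 -111.0 -110.6 -0.089 [ 4.7 -0.2 -1.9] -72.3
3 14.21 -119.0 -118.66 -0.115 [ 6.6 -1.1 -1.2] -64.24
4 14.47 -127.0 -126.66 -0.047 [ 6.3 -2.4 -2.3] -56.24
5 14.72 -135.0 -134.67 -0.018 [ 7.1 -1.7 -2.2] -48.24
6 14.98 -143.0 -142.68 -0.055 [ 8.2 -3.  -2.9] -40.24
7 15.24 -151.0 -150.68 -0.057 [ 7.6 -4.2 -3.9] -32.24
8 15.5 -159.0 -158.69 -0.031 [ 9.2 -4.6 -3.8] -24.24
9 15.76 -167.0 -166.7 -0.06 [ 8.6 -5.5 -3.6] -16.24
10 16.02 -175.0 -174.71 -0.059 [ 9.2 -5.7 -4.7] -8.23
11 16.27 -183.0 177.28 -0.02 [ 9.7 -7.3 -3.9] -0.24
12 16.53 -191.0 169.27 -0.049 [ 8.3 -7.7 -3.6] 7.76
13 16.79 -199.0 161.27 -0.064 [ 8.5 -8.6 -2.9] 15.76
14 17.05 -207.0 153.26 -0.029 [  8.4 -10.4  -2.8] 23.76
15 17.31 -215.0 145.25 -0.067 [  6.9 -10.5  -2.4] 31.76
16 17.57 -223.0 137.24 -0.044 [  6.6 -11.7  -2.1] 39.77
17 17.82 -231.0 129.24 -0.071 [  6.  -12.4  -2.4] 47.77
18 18.08 -239.0 121.24 -0.052 [  5.3 -12.2  -1.9] 55.76
19 18.34 -247.0 113.23 -0.066 [  4.2 -13.5  -1.5] 63.76
20 18.6 -255.0 105.23 -0.084 [  2.4 -13.8   0.5] 71.76
21 18.86 -263.0 97.31 0.486 [  1.5 -12.2   0.8] 79.72
```

The torque jumped by 0.55 N m after about 173°, which is the stop. I press 4° further, hold, then back off in small steps to see where the torque releases.

Run:
```python
from plant import robot
from h import *
o=robot.observe();N=o["tool_pos"]
def go(y,N):
    robot.move_pose(N,[180,0,(y+180)%360-180]);robot.pause(.1)
    o=robot.observe();print(round(o["time"],2),y,o["tcp_rot"][2].round(2),o["torque"][2].round(3),o["ft_force"].round(1),o["gripper_width"].round(4),o["gripper_force"].round(1))
go(95,N);go(93,N);robot.pause(.4)
for y in(95,97,99,101,103,105,107): go(y,N+[0,0,.0005*np.radians(y-97)])
```

```text
Traceback (most recent call last):
AttributeError: 'float' object has no attribute 'round'
```

Run:
```python
from plant import robot
from h import *
o=robot.observe();N=o["tool_pos"]
def go(y,N):
    robot.move_pose(N,[180,0,(y+180)%360-180]);robot.pause(.1)
    o=robot.observe();print(round(o["time"],2),y,np.round(o["tcp_rot"][2],2),np.round(o["torque"][2],3),np.round(o["ft_force"],1),o["gripper_width"],o["gripper_force"])
go(95,N);go(93,N);robot.pause(.4)
for y in(95,97,99,101,103,105,107): go(y,N+[0,0,.0005*np.radians(y-97)])
```

```text
19.56 95 95.05 1.265 [ 1.1 -5.1 -0.3] 0.035535885374194665 60.79520344734192
19.91 93 93.07 1.063 [2.  2.4 0.9] 0.03550347738994726 60.84688067436218
20.66 95 94.98 0.488 [1.3 4.9 1.7] 0.03537309570749287 60.89940547943115
21.01 97 96.94 0.046 [0.6 4.9 1.2] 0.03515756772786565 60.890493392944336
21.36 99 98.94 0.011 [2.1 6.6 1.6] 0.03558761998273351 60.89396595954895
21.71 101 100.94 0.021 [1.  6.  1.5] 0.035595200065361716 60.895317792892456
22.06 103 102.94 0.069 [0.7 5.6 0.9] 0.03573419555224827 60.896095633506775
22.41 105 104.94 0.058 [0.7 6.1 1.5] 0.0356512427598049 60.89759945869446
22.76 107 106.94 0.079 [1.1 6.8 1.3] 0.035191270273567166 60.89816987514496
```

The torque released at about yaw 97°, after roughly 1–2° of slip while pressing. I back off to 97+90=187° and check the red mark.

Run:
```python
from plant import robot
from h import *
N=robot.observe()["tool_pos"]
for y in np.linspace(115,187,10):
    N=N+[0,0,.0005*np.radians(8)]
    robot.move_pose(N,[180,0,(y+180)%360-180])
robot.pause(.3)
o=robot.observe();print(o["time"],o["tcp_rot"],o["torque"],o["ft_force"],o["gripper_width"],o["gripper_force"],o["q"])
cw=robot.get_calibration("wrist");im=robot.grab_frame("wrist");tp=robot.grab_frame("top")
cv2.imwrite("pics/t5.png",tp)
c0=np.load("cw2.npy",allow_pickle=True).item();i0=cv2.imread("pics/w2.png")
for c,i,z in((c0,i0,.0915),(cw,im,.0908)):
    h=cv2.cvtColor(i,cv2.COLOR_BGR2HSV);P=proj(c,[[.592,.0999,z]])[0]
    m=((h[...,1]>150)&((h[...,0]<7)|(h[...,0]>172))&(h[...,2]>90)).astype(np.uint8)
    yy,xx=np.nonzero(m);s=np.hypot(xx-P[0],yy-P[1])<90
    print(P,s.sum())
    if s.sum():
        Q=onplane(c,[[xx[s].mean(),yy[s].mean()]],z)[0];d=Q-[.592,.0999,z];print(Q,np.degrees(np.arctan2(d[1],d[0])),np.hypot(*d[:2]))
v=im.copy();cv2.imwrite("pics/w5.png",cv2.resize(np.hstack([v,tp]),(800,300)))
```

```text
25.6417 [ 1.79992935e+02 -5.82154402e-03 -1.73350466e+02] [ 1.01713488 -0.16782559  0.04198588] [1.67329421 5.7433813  1.94271614] 0.035525230980567334 60.91435968875885 [-3.04708631e+00  8.36001978e+00 -9.82151939e+00  7.18253891e+01
  5.98344314e-03 -9.69661997e+00]
[258.44849109 196.85300372] 44
[0.57900523 0.10020071 0.0915    ] 178.67434388295607 0.012998252344635109
[261.78337096 288.29700229] 161
[0.59270658 0.11218611 0.0908    ] 86.70850552530398 0.01230641099461708
```

View pics/w5.png

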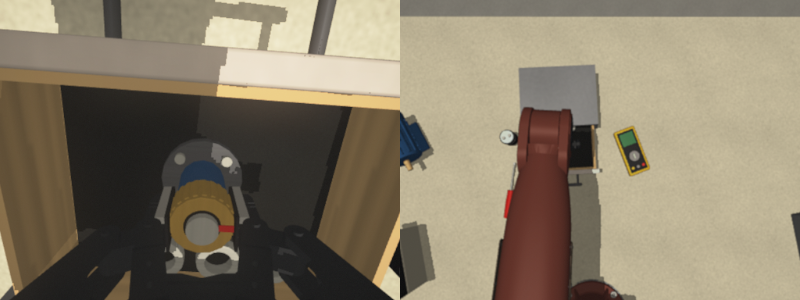

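The left half shows the nut gripped with its red mark at about (452,457 of the doubled crop, i.e. right of centre), giving a net mark turn of −92°. That fits about 174° down and about 85–90° back. The right half shows the drawer open and the bystanders where they were, so I hand in while still gripping.

Run:
```python
from plant import robot
print(robot.job_done(),robot.observe()["gripper_force"])
```

```text
the job is handed in; nothing more can be done
the job is handed in; nothing more can be done
```

I handed the job in at about 26 s with no verdict returned: the drawer is open at its stop, the nut was bottomed out and backed off about 82–90° (tolerance is 90° ± 17°), it was still gripped at about 61 N, and no bystander moved visibly.

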